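# Set up a toy worm for gluing and hold out the tray with its head

### The arm

A 6-joint arm with a two-finger parallel gripper is mounted at the origin on the work surface. World frame = base frame: x ahead of the robot, y to its left, z up, the work surface at z = 0. Lengths are in mm, angles in rad, forces in N, time in s.
With the tool pointing down it reaches from about 275 to 750 mm from the base axis. Payload 10.2 kg.
Tool frame: the origin (TCP) lies between the finger pads; the fingertips stand 11 mm ahead of it and the grasp point (between the pads) lies 8 mm behind it; z points along the fingers, y is the line along which they close (so a half turn about z gives the same grasp; the last joint's range is limited). The gripper opens to 85 mm and grips with 20 to 120 N. Pads are 22 mm wide; open, the fingers measure 114 mm over their backs; the gripper's body (76 mm by 85 mm) begins 54 mm behind the grasp point. The pads swing forward as they close: fully open they stand 13 mm farther back than shut.
Start: joints at [0.908, 0.313, 1.498, -0, 1.331, -0.223], TCP at [223.536, 475.04, 215.094] pointing down, gripper open.
Joint ranges: [-2.94, 2.94], [-0.97, 2.17], [0.19, 2.56], [-1.23, 4.37], [0.02, 3.11], [-2.88, 2.88]. Speed limits (rad/s): [2.39, 2.39, 3.01, 3.14, 3.14, 3.14].

### API

Orientations are given as a unit quaternion [w, x, y, z].
In Python, from rig import sense, eyes, finish_job gives the robot as it stands.
- The arm moves only by the shell command python3 -m jog 'ROWS' [FORCE]. ROWS is JSON, a list of rows, each a list of 7 numbers: the shift along the tool's x, y, z in m, then the turn, a rotation vector about the tool's x, y, z in rad, then the finger opening in m, from 0 to 0.0854. In form: [[dx, dy, dz, rx, ry, rz, gripper], ...]. A call has 1 to 5 rows; each row shifts and turns the commanded pose from where the row before left it, along the tool's axes as they then stand; what a row does not reach is not made up. A row lasts 1/10 s, in which the tool goes at most 50 mm and 8.59 degrees, less where a joint would pass 70% of its speed; a pose out of reach is approached as far as the arm can. A call is refused whole if a number of a shift passes 0.05 or a number of a turn 0.15, either way. A call with a gripper value outside its range is refused whole. The fingers move at their own pace and stop on an object; FORCE is the grip in N (left out, the last holds). Time passes only in rows, so rows that do not move let the fingers close. It gives the time, the measured TCP pose, the force, the opening and the grip force at its end, in the units of the state.
- sense(): the state, without advancing time (a new reading comes with each control period).
- eyes.capture(name): name is "side" or "top" or "wrist"; returns the picture (400x640x3 uint8, red, green, blue); there is no depth.
- eyes.calibration(name): a dict with "fx", "fy", "cx", "cy" (pixels), "cam_to_world" (4x4, takes a point from camera to world coordinates); the wrist camera has in their place "mount" (4x4, takes a point from camera to tool coordinates, whose origin is the TCP and whose axes are the flange's). Camera axes: x right, y down, z forward; pixel columns grow to the right and rows downward; lengths in mm; the calibration is good to about 2 mm. A picture is of the moment at which its call begins: read the wrist's pose just before it. calibration takes no time and is no camera call.
- finish_job(): hands the job in; it is judged then, once.
The state is a dict: "time_s": time; "joints": joint angles; "dq": joint speeds; "tau": joint torques, N m; "eef_pos": TCP position; "ee_rot": TCP orientation; "force": force on the tool from outside, world axes, zero at the start; "wrist_torque": the same for the moment, N m; "grip_width": opening from 0.0 (shut) to 1.0 (fully open); "grip_force": force on a finger pad.
Only numpy, scipy, OpenCV 4.12 (cv2) and the standard library are available. Lean on these libraries where they do the work, as an engineer would, in place of code of your own. Each camera call takes 0.05 s, during which the arm holds its last target. There are 200 camera calls.

### The job

Get the wooden toy worm ready to be glued: on the gluing board, push the three arched body segments into one straight row, square against the long fence and snug against each other, the first one up against the end stop. Then take the little carry tray by its handle bar and bring it over the empty end of the gluing board without letting the wooden head ball roll out of its pocket, and finish while still holding the tray there, level and still, about a hand's breadth (10 cm) above the board, ready for the head to be taken from it. Leave the drill, the screw jar and the glue bottle where they stand.

Things in the scene. Friction and masses are not known exactly. Their poses are not given: they have to be found in the camera images.
- jig: Gluing board, fixed to the table: plywood base 160 (x) by 300 (y) by 12 mm thick with two wooden battens on it, each 20 mm wide and 25 mm high above the base. Origin: centre of the base's underside. The long fence runs along the whole +x edge, its working face at x = +60 mm; the end stop stands at the +y end, its working face at y = +130 mm, reaching from x = -20 to +60 mm. The board is open at its -x and -y sides. Its x axis points roughly away from the robot.
- corner (a point): Inner corner of the gluing board, where the fence's face, the end stop's face and the top of the base meet (12 mm above the table). Same axes as the board. A finished row fills 40 mm from here along -x and 132 mm along -y.
- open_end (a point): Point on the top of the base (12 mm above the table) in the middle of the board's empty end, 75 mm from the board's centre towards -y. The tray is to be held with its centre above this point.
- segment0: Worm body segment, loose on the gluing board: a beech block with a half-round top (about 45 g), 40 mm (x) by 44 mm (y) by 46 mm tall; the lower 24 mm have upright sides, above them a half cylinder of radius 22 mm runs along x. Origin: centre of the underside. Its front and back faces (x = +-20 mm) are flat; the 44 mm runs along the row. Starts in the stretch nearest the end stop.
- segment1: Second body segment, same as segment0. Starts in the middle stretch. The segments may end in any order.
- segment2: Third body segment, same as segment0. Starts in the stretch farthest from the end stop.
- tray: Small wooden carry tray, about 240 g, standing loose on the table: 172 mm (x) by 124 mm (y), bottom board 9 mm thick with four shallow round pockets, side slats 20 mm high, two end boards 96 mm high and 9 mm thick at x = +-81.5 mm, joined by a straight handle bar along x. Origin: centre of the underside.
- tray_bar (a point): Middle of the tray's handle bar, 85 mm above the tray's underside. The bar runs along the tray's x, is 14 mm wide (y), 18 mm high with flat sides and 154 mm long between the end boards. Same axes as the tray.
- tray_pocket (a point): Where the ball's centre is while the ball sits in its pocket: 42 mm along x and 30 mm along y from the tray's centre, 24 mm above its underside. The pocket is a shallow drilled hole 18 mm across; the ball rolls out over its rim when the tray is tipped about 30 degrees or jerked.
- ball_center (a point): Centre of the wooden head ball (35 mm across, 18 g), which lies loose in one of the tray's pockets.
- drill: Cordless drill standing on its battery, 200 mm tall, 120 mm by 80 mm at the foot, chuck and bit sticking out to 170 mm along +y. Bystander. Origin: centre of the underside.
- jar: Clear round jar of screws with a lid, 72 mm across, 80 mm tall. Bystander. Origin: centre of the underside.
- glue: White glue bottle, 52 mm across, 150 mm tall. Bystander. Origin: centre of the underside.
Mind the look-alikes: they are no part of the job. What is shaped like the segment0 but red or yellow is not meant.

How it is judged (in metres and radians):
On the way, in this order (a step that is already met when the one before it is completed fails the run):
1. the three segments stand in one snug, square row against the fence and the end stop (x of each of segment0, segment1, segment2 in the frame of corner above -0.026 m and y of segment0 in the frame of corner between -0.118 and -0.015 m and z of each of segment0, segment1, segment2 in the frame of corner below 0.006 m and angle between the x axis of each of segment0, segment1, segment2 and the x axis of jig, either way round below 0.1 rad and angle between each of segment0, segment1, segment2's own z axis and vertical below 0.1 rad and y of segment1 in the frame of corner between -0.118 and -0.015 m and y of segment2 in the frame of corner between -0.118 and -0.015 m), for 0.2 s.
2. the tray is lifted clear of the table in the fingers, with the ball in its pocket (height (world z) of tray above 0.03 m and distance between ball_center and tray_pocket below 0.01 m and contact force between the fingers and tray above 0.5 N), for 0.2 s.
At the end, for the whole second after the job is handed in: Segments in any order within 6 mm of the fence, square to 6 degrees, gaps from the end stop through the row 8 mm at most in all. Fingers alone hold the tray: centre within 45 mm of open_end in plan, underside 70 to 160 mm above the table, level to 6 degrees, still, ball in its pocket (all of step 1 and linear speed of each of segment0, segment1, segment2 below 0.01 m/s and horizontal distance between tray and open_end below 0.045 m and height (world z) of tray between 0.07 and 0.16 m and angle between tray's own z axis and vertical below 0.1 rad and linear speed of tray below 0.02 m/s and angular speed of tray below 0.15 rad/s and distance between ball_center and tray_pocket below 0.006 m and contact force between the fingers and tray above 0.5 N and contact force between tray and jig below 0.1 N and contact force between tray and segment0 below 0.1 N and contact force between tray and segment1 below 0.1 N and contact force between tray and segment2 below 0.1 N); the arm keeps its last pose, push and grip.
It fails at once if the ball leaves its pocket (distance between ball_center and tray_pocket above 0.012 m).
It fails at once if the drill is shifted or knocked over (distance of drill from where it was at the start of the episode above 0.02 m or angle between drill's own z axis and vertical above 0.3 rad).
It fails at once if the screw jar is shifted or knocked over (distance of jar from where it was at the start of the episode above 0.02 m or angle between jar's own z axis and vertical above 0.3 rad).
It fails at once if the glue bottle is shifted or knocked over (distance of glue from where it was at the start of the episode above 0.02 m or angle between glue's own z axis and vertical above 0.3 rad).
It also fails if it takes over 70 s, if anything falls off the work surface, if the arm or the gripper's body presses on something with over 40 N, if the wrist force passes 120 N, or if a joint passes its speed limit or range.

## Working session

There is one attempt and no reset: what is moved stays moved. The work goes in short steps, Python scripts to look and compute and a shell command to move; the robot and the scene stay as the last step left them, time stands still between calls to the robot, and variables do not carry over. Pictures are saved under pics/ and viewed, at most 10 in all, crops included, and the job is handed in when it is done.

```bash
ls; mkdir -p pics; python3 - <<'E'
from rig import sense, eyes
import cv2
s=sense();print({k:s[k] for k in('time_s','eef_pos','ee_rot','grip_width')})
for n in('top','side'):
    im=eyes.capture(n);cv2.imwrite(f'pics/{n}0.png',im[:,:,::-1]);print(n,eyes.calibration(n))
print(eyes.calibration('wrist'))
E
```

```text
pics
{'time_s': 0.0, 'eef_pos': array([223.37558852, 474.79984507, 214.54018235]), 'ee_rot': array([-2.57117883e-04,  2.18146944e-01,  9.75915720e-01, -5.93717463e-04]), 'grip_width': 0.9997707888360777}
top {'fx': 432.64951973654274, 'fy': 432.64951973654274, 'cx': 310.95945471387404, 'cy': 192.36240204345816, 'cam_to_world': array([[-2.61431671e-02, -9.91699922e-01,  1.25888040e-01,
         4.16800800e+02],
       [-9.99658183e-01,  2.59636448e-02, -3.06690321e-03,
         3.14688353e+00],
       [-2.27064689e-04, -1.25925188e-01, -9.92039715e-01,
         1.21295966e+03],
       [ 0.00000000e+00,  0.00000000e+00,  0.00000000e+00,
         1.00000000e+00]])}
side {'fx': 453.61072746369314, 'fy': 453.61072746369314, 'cx': 322.02655245141733, 'cy': 200.01687480825274, 'cam_to_world': array([[-9.90809563e-01, -7.02749756e-02,  1.15576110e-01,
         4.00882396e+02],
       [-1.33532889e-01,  6.44446351e-01, -7.52899640e-01,
         1.11075455e+03],
       [-2.15725986e-02, -7.61413376e-01, -6.47907628e-01,
         1.01734154e+03],
       [ 0.00000000e+00,  0.00000000e+00,  0.00000000e+00,
         1.00000000e+00]])}
{'fx': 346.0917355962595, 'fy': 346.0917355962595, 'cx': 320.9541427606042, 'cy': 197.7618148701188, 'mount': array([[-9.68774911e-05, -9.65164331e-01, -2.61644425e-01,
         6.60742145e+01],
       [ 9.99999886e-01,  2.87307399e-05, -4.76246973e-04,
         9.19538293e-01],
       [ 4.67173829e-04, -2.61644441e-01,  9.65164218e-01,
        -1.57008871e+02],
       [ 0.00000000e+00,  0.00000000e+00,  0.00000000e+00,
         1.00000000e+00]])}
```

View pics/top0.png

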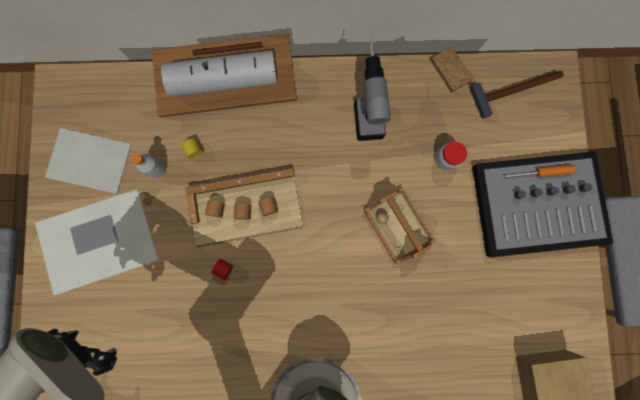

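View pics/side0.png

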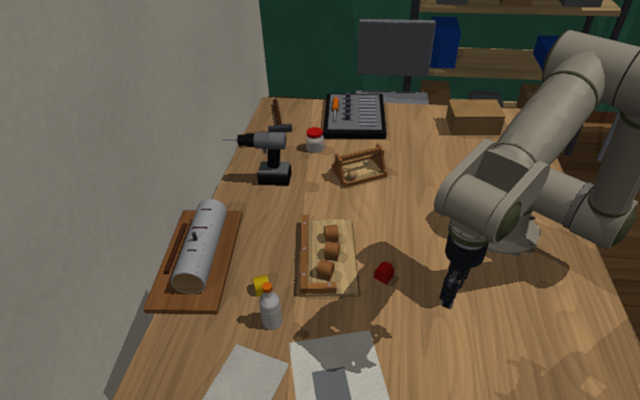

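The top view shows the board around (245,208), with the fence along its upper edge and the end stop at its left end. Three brown arched segments stand on it at (214,209), (242,211) and (268,206). The look-alikes are red at (222,269) and yellow at (193,148), both off the board and to be ignored. The tray is at (398,224), with the ball near (381,215). The drill is at (372,100), the jar at (453,155) and the glue at (150,164). Next is one close crop.

```bash
python3 - <<'E'
import cv2,numpy as np
t=cv2.imread('pics/top0.png')
a=cv2.resize(t[155:260,180:310],None,fx=5,fy=5,interpolation=cv2.INTER_CUBIC)
cv2.imwrite('pics/cropb.png',a)
a=cv2.resize(t[180:270,355:445],None,fx=6,fy=6,interpolation=cv2.INTER_CUBIC)
cv2.imwrite('pics/cropt.png',a)
E
```

```text
(no output)
```

View pics/cropb.png

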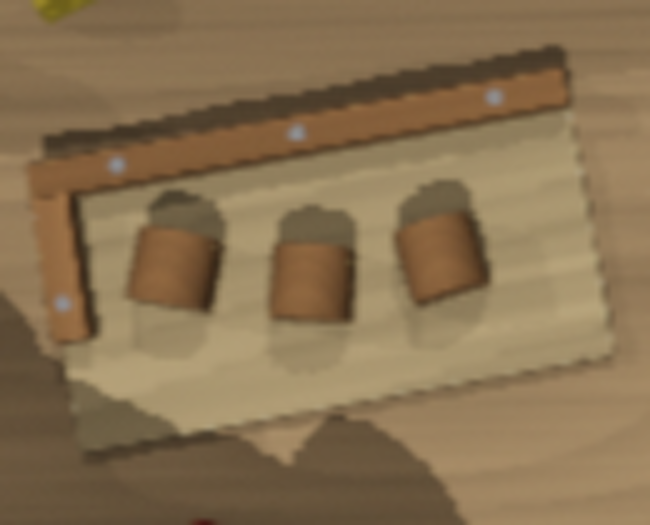

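View pics/cropt.png

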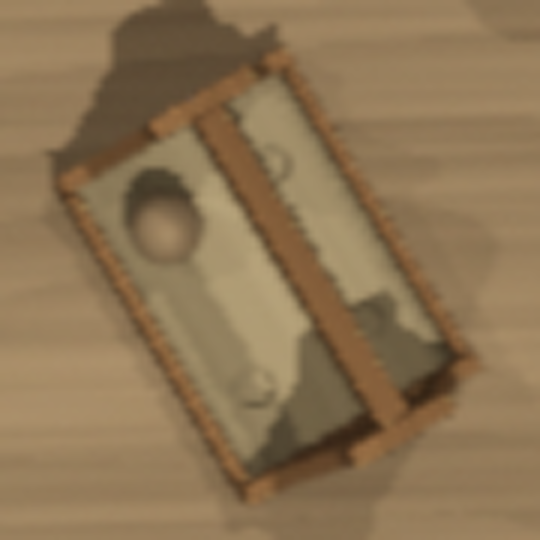

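The crops confirm three beech-coloured segments on the board, at crop (175,268), (312,282) and (442,256). The ball sits in the tray's far-left pocket at crop (165,225), and the bar runs (215,110)→(395,420). Now I'll cast rays.

```bash
cat >h.py <<'E'
import numpy as np
from rig import eyes,sense
from scipy.spatial.transform import Rotation as R
def ray(name,px,z,T=None):
    c=eyes.calibration(name);T=c['cam_to_world'] if T is None else T
    p=np.atleast_2d(np.array(px,float))
    d=np.c_[(p[:,0]-c['cx'])/c['fx'],(p[:,1]-c['cy'])/c['fy'],np.ones(len(p))]@T[:3,:3].T
    o=T[:3,3];return o+d*((z-o[2])/d[:,2])[:,None]
def tool(s=None):
    s=s or sense();q=s['ee_rot'];M=np.eye(4);M[:3,:3]=R.from_quat(q,scalar_first=True).as_matrix();M[:3,3]=s['eef_pos'];return M
def wristT(s=None): return tool(s)@eyes.calibration('wrist')['mount']
E
python3 - <<'E'
from h import *
np.set_printoptions(precision=1,suppress=True)
B=lambda l:np.array(l)/5+[180,155]-.4
T=lambda l:np.array(l)/6+[355,180]-.4
f=ray('top',B([(72,193),(570,106)]),37);print('fence in',f)
d=(f[0]-f[1]);u=d/np.linalg.norm(d);print('len',np.linalg.norm(d),'yaw of y',np.degrees(np.arctan2(-u[0],u[1])))
e=ray('top',B([(72,195),(95,335)]),37);print('stop',e,np.linalg.norm(e[0]-e[1]))
b=ray('top',B([(85,457),(612,357),(570,108)]),12);print('base corners',b,np.linalg.norm(b[0]-b[1]))
for q in ([(143,228),(222,238),(210,310),(128,298)],[(277,243),(355,243),(352,322),(270,320)],[(395,234),(468,208),(489,283),(418,305)]):
    c=ray('top',B(q),30);m=c.mean(0);v=(c[0]+c[1]-c[2]-c[3])/2;print('seg',m,np.degrees(np.arctan2(v[1],v[0])),np.linalg.norm(v),np.linalg.norm((c[0]+c[3]-c[1]-c[2])/2))
br=ray('top',T([(215,110),(395,418)]),94);v=br[0]-br[1];print('bar',br,br.mean(0),np.linalg.norm(v),np.degrees(np.arctan2(v[1],v[0])))
print('ball',ray('top',T([(163,226)]),24))
print('bystander drill',ray('top',[(370,118)],0),'jar',ray('top',[(455,153)],80),'glue',ray('top',[(138,159)],150),'red',ray('top',[(222,269)],30),'yel',ray('top',[(193,148)],30))
print(tool())
E
```

```text
fence in [[572.1 319.9  37. ]
 [613.2  46.1  37. ]]
len 276.8386458860643 yaw of y 8.543748242383185
stop [[571.  319.8  37. ]
 [494.  306.7  37. ]] 78.12538884095295
base corners [[428.5 318.3  12. ]
 [475.9  26.7  12. ]
 [616.3  47.   12. ]] 295.3901796547426
seg [529.8 264.5  30. ] -10.675234515538408 39.59363973443489 44.75181032712165
seg [520.4 189.   30. ] -4.016802151989071 42.91415656110403 43.87409681790601
seg [532.  118.1  30. ] 15.859809768139547 42.1608067917053 41.53140021882727
bar [[ 538.8 -206.7   94. ]
 [ 404.4 -277.1   94. ]] [ 471.6 -241.9   94. ] 151.66284565647615 27.64371482181112
ball [[ 493.6 -193.4   24. ]]
bystander drill [[ 782.7 -176.8    0. ]] jar [[ 656.4 -387.6   80. ]] glue [[647.1 430.1 150. ]] red [[365.  244.7  30. ]] yel [[700.4 325.5  30. ]]
[[ -0.9   0.4  -0.  223.4]
 [  0.4   0.9  -0.  474.8]
 [  0.   -0.   -1.  214.6]
 [  0.    0.    0.    1. ]]
```

Board: yaw is about 9.1° and the corner is near (571,321). The sizes agree (fence 277 mm, base 295 mm), and the ball lies where the tray pocket should be. I'll hover over the board for a close look.

```bash
python3 -m jog '[[0,0,0,0,0,-0.15,0.0854],[0,0,0,0,0,-0.15,0.0854],[0,0,0,0,0,-0.15,0.0854],[0,0,0,0,0,-0.15,0.0854]]'
python3 -m jog '[[-0.028,-0.038,0,0,0,0,0.0854],[-0.028,-0.038,0,0,0,0,0.0854],[-0.028,-0.038,0,0,0,0,0.0854],[-0.028,-0.038,0,0,0,0,0.0854],[-0.028,-0.038,0,0,0,0,0.056]]'
python3 -m jog '[[-0.028,-0.038,0,0,0,0,0.056],[-0.028,-0.038,0,0,0,0,0.056],[-0.028,-0.038,0,0,0,0,0.056],[0,0,0,0,0,0,0.056],[0,0,0,0,0,0,0.056]]'
python3 - <<'E'
from h import *
import cv2
s=sense();im=eyes.capture('wrist');cv2.imwrite('pics/w1.png',im[:,:,::-1]);np.save('w1T.npy',wristT(s));print(tool(s).round(3),s['joints'],s['grip_width'])
E
```

```text
time_s: 0.5
eef_pos: [223.4, 474.9, 214.7]
ee_rot: [-0.0, -0.083, 0.997, -0.0]
force: [-0.5, -1.3, 0.3]
grip_width: 0.997
grip_force: 0.0
time_s: 1.0
eef_pos: [393.0, 308.2, 215.0]
ee_rot: [-0.0, -0.08, 0.997, -0.0]
force: [0.2, 0.5, -0.7]
grip_width: 0.857
grip_force: 0.0
time_s: 1.5
eef_pos: [493.2, 210.1, 214.5]
ee_rot: [-0.001, -0.079, 0.997, 0.0]
force: [-0.5, 0.6, 0.1]
grip_width: 0.654
grip_force: 0.0
[[-9.87000e-01 -1.58000e-01 -1.00000e-03  4.93240e+02]
 [-1.58000e-01  9.87000e-01 -0.00000e+00  2.10137e+02]
 [ 1.00000e-03  0.00000e+00 -1.00000e+00  2.14544e+02]
 [ 0.00000e+00  0.00000e+00  0.00000e+00  1.00000e+00]] [ 1.83970191e-01  3.38586498e-01  1.46391369e+00  2.28959503e-04
  1.34036693e+00 -1.54541664e+00] 0.6537961912536837
```

View pics/w1.png

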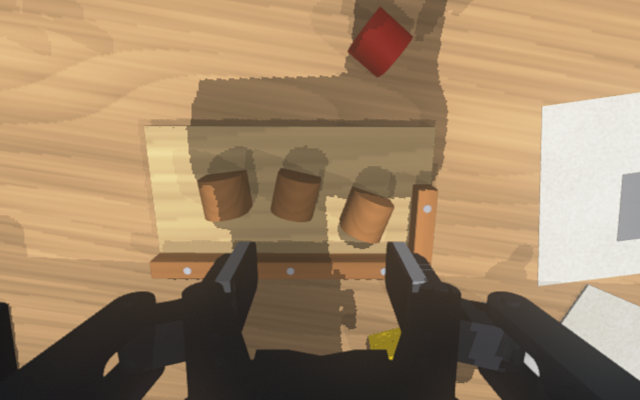

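The wrist view shows red at (380,42) off the board, the segments at (225,195), (296,195) and (367,215), the fence along row ~262 and the end stop at column ~425. I'll compute from this view and check it against the top view.

```bash
python3 - <<'E'
from h import *
import cv2
np.set_printoptions(precision=1,suppress=True)
T=np.load('w1T.npy')
f=ray('wrist',[(152,255),(412,254)],37,T);print('fence in',f)
e=ray('wrist',[(417,186),(411,252)],37,T);print('stop',e)
b=ray('wrist',[(145,126),(434,126)],12,T);print('base edge',b,np.linalg.norm(b[0]-b[1]))
g=cv2.imread('pics/w1.png');h=cv2.cvtColor(g,cv2.COLOR_BGR2HSV)
m=((h[...,0]<13)&(h[...,1]>125)).astype(np.uint8);m[:150]=0;m[248:]=0;m[:,:160]=0;m[:,405:]=0
m=cv2.morphologyEx(m,cv2.MORPH_OPEN,np.ones((5,5)))
C=np.array([571,320.5]);x=np.array([.987,.158]);y=np.array([-.158,.987])
for c in cv2.findContours(m,0,2)[0]:
    if cv2.contourArea(c)<500: continue
    p=ray('wrist',cv2.boxPoints(cv2.minAreaRect(c)),32,T);ce=p.mean(0)
    l=[p[1]-p[0],p[2]-p[1]];print('seg',ce,[(np.linalg.norm(v),np.degrees(np.arctan2(v[1],v[0]))) for v in l],'corner fr',(ce[:2]-C)@x,(ce[:2]-C)@y)
E
```

```text
fence in [[606.9  49.7  37. ]
 [562.8 318.5  37. ]]
stop [[490.7 306.9  37. ]
 [560.8 317.   37. ]]
base edge [[477.8  26.7  12. ]
 [431.3 317.6  12. ]] 294.552352234218
```

```bash
python3 - <<'E'
from h import *
np.set_printoptions(precision=1,suppress=True)
T=np.load('w1T.npy')
C=np.array([571.5,321]);x=np.array([.987,.158]);y=np.array([-.158,.987])
for q in ([(367,187),(394,205),(377,244),(341,229)],[(283,171),(321,174),(308,222),(272,215)],[(198,183),(242,171),(252,211),(209,222)]):
  for z in (28,):
    p=ray('wrist',q,z,T);ce=p.mean(0);v=(p[2]+p[3]-p[0]-p[1])/2;w=(p[1]+p[2]-p[0]-p[3])/2
    print(ce,np.linalg.norm(v),np.linalg.norm(w),np.degrees(np.arctan2(v[1],v[0])),np.degrees(np.arctan2(-w[0],w[1])),'cf',(ce[:2]-C)@x,(ce[:2]-C)@y)
M=tool()
t=np.array([530,264.5,30])
print((t-M[:3,3])@M[:3,:3])
E
```

```text
[532.2 268.5  28. ] 49.028019202775944 38.16618053866316 -16.01651104361985 -19.157595010928627 cf -47.127532705419966 -45.57173435783375
[522.1 189.4  28. ] 50.59787988982642 38.24475602626071 -6.0543870345847255 0.9759485356994415 cf -69.5012592531645 -122.08541019280665
[534.8 117.8  28. ] 42.72176928458142 47.184557904836645 19.559414425761254 24.084631367855753 cf -68.2926991154266 -194.73179989453186
[-45.6  46.9 184.7]
```

```bash
python3 -m jog '[[0,0,0,0,0,0.15,0.054],[0,0,0,0,0,0.15,0.054],[-0.015,0.029,0.03,0,0,0,0.054],[-0.015,0.029,0.03,0,0,0,0.054],[0,0,0.03,0,0,0,0.054]]'
python3 -m jog '[[0,0,0,0,0,0,0.054],[0,0,0.03,0,0,0,0.054],[0,0,0.03,0,0,0,0.054],[0,0,0.02,0,0,0,0.054],[0,0,0.015,0,0,0,0.054]]'
python3 -m jog '[[0,0,0,0,0,0,0.054],[0,0,0,0,0,0,0.03],[0,0,0,0,0,0,0.03],[0,0,0,0,0,0,0.03],[0,0,0,0,0,0,0.03]]' 20
python3 - <<'E'
from h import *
M=tool();C=np.array([571.5,321]);x=np.array([.987,.158]);y=np.array([-.158,.987]);d=M[:2,3]-C
print(M.round(3),d@x,d@y,sense()['grip_width'])
E
```

```text
time_s: 2.05
eef_pos: [530.9, 267.5, 123.8]
ee_rot: [0.0, 0.068, 0.998, 0.0]
force: [0.4, 0.7, -0.2]
grip_width: 0.632
grip_force: 0.0
time_s: 2.55
eef_pos: [530.7, 264.4, 30.7]
ee_rot: [0.0, 0.069, 0.998, 0.0]
force: [-1.1, 0.9, -0.5]
grip_width: 0.631
grip_force: 0.0
time_s: 3.05
eef_pos: [531.8, 264.3, 32.4]
ee_rot: [0.001, 0.07, 0.998, 0.001]
force: [-2.9, -1.2, 6.8]
grip_width: 0.377
grip_force: 17.0
[[-9.90000e-01  1.39000e-01  3.00000e-03  5.31822e+02]
 [ 1.39000e-01  9.90000e-01  1.00000e-03  2.64315e+02]
 [-3.00000e-03  1.00000e-03 -1.00000e+00  3.23580e+01]
 [ 0.00000e+00  0.00000e+00  0.00000e+00  1.00000e+00]] -48.11858484557468 -49.67857264824192 0.3768480449133824
```

```bash
python3 - <<'E'
from h import *
import cv2
a=eyes.capture('wrist');b=eyes.capture('side');print(sense()['grip_width'],sense()['force'],sense()['grip_force'])
b=cv2.resize(b[200:310,270:420],None,fx=4,fy=4,interpolation=2)[:400,:600]
a=cv2.resize(a[100:400,150:480],None,fx=.6,fy=.6) if 0 else a[130:330,220:420]
a=cv2.resize(a,(400,400))
cv2.imwrite('pics/g1.png',np.hstack([a,b])[:,:,::-1][:, :800].copy())
E
```

```text
0.3809043514474858 [-0.95520809  0.15157096  6.32985883] 17.032746076583862
```

View pics/g1.png

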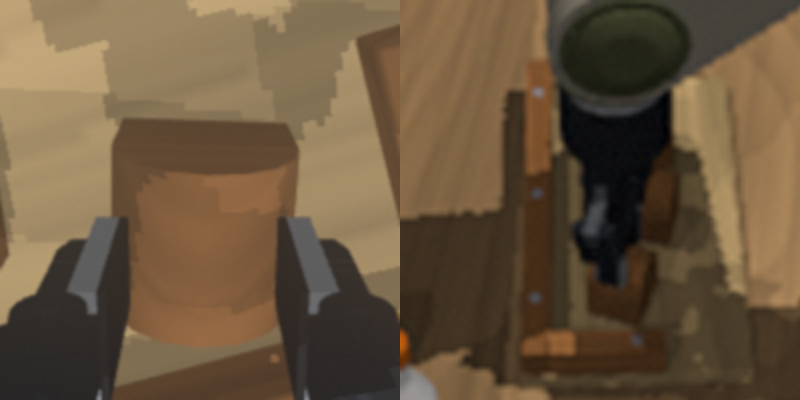

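The pads closed to only 33 mm on a 44 mm block, with an upward push, so they seem to sit on the arch. I'll reopen, go lower and watch the force.

```bash
python3 -m jog '[[0,0,0,0,0,0,0.054],[0,0,0,0,0,0,0.054],[0,0,0,0,0,0,0.054]]'
python3 -m jog '[[0,0,0.005,0,0,0,0.054],[0,0,0,0,0,0,0.054]]'
python3 -m jog '[[0,0,0.004,0,0,0,0.054],[0,0,0,0,0,0,0.054]]'
python3 -m jog '[[0,0,0,0,0,0,0.04],[0,0,0,0,0,0,0.04],[0,0,0,0,0,0,0.04]]'
```

```text
time_s: 3.45
eef_pos: [531.1, 264.0, 30.5]
ee_rot: [0.0, 0.07, 0.998, 0.0]
force: [0.4, -0.8, -0.4]
grip_width: 0.631
grip_force: 0.0
time_s: 3.65
eef_pos: [530.5, 263.8, 24.3]
ee_rot: [-0.001, 0.07, 0.998, -0.0]
force: [-0.5, -0.4, 0.5]
grip_width: 0.633
grip_force: 0.0
time_s: 3.85
eef_pos: [530.6, 263.8, 20.4]
ee_rot: [-0.001, 0.07, 0.998, -0.0]
force: [0.5, 0.8, 0.4]
grip_width: 0.634
grip_force: 0.0
time_s: 4.15
eef_pos: [531.0, 263.9, 21.1]
ee_rot: [0.0, 0.07, 0.998, 0.0]
force: [0.4, 0.0, 0.6]
grip_width: 0.488
grip_force: 20.1
```

```bash
python3 -m jog '[[0,0,0,0,0,-0.15,0.04],[0,0,0,0,0,-0.148,0.04],[-0.015,0,0,0,0,0,0.04],[-0.012,0.003,0,0,0,0,0.04],[0,0,0,0,0,0,0.04]]'
python3 -m jog '[[-0.002,0,0,0,0,0,0.04],[-0.002,0,0,0,0,0,0.04],[0,0,0,0,0,0,0.04]]'
python3 - <<'E'
from h import *
M=tool();C=np.array([571.5,321]);x=np.array([.987,.158]);y=np.array([-.158,.987]);d=M[:2,3]-C
print(d@x,d@y,np.degrees(np.arctan2(M[1,1],M[0,1])))
E
```

```text
time_s: 4.65
eef_pos: [558.1, 271.4, 21.1]
ee_rot: [0.001, -0.079, 0.997, 0.0]
force: [2.2, -1.0, 2.4]
grip_width: 0.491
grip_force: 20.6
time_s: 4.95
eef_pos: [560.8, 271.7, 21.2]
ee_rot: [-0.0, -0.079, 0.997, -0.0]
force: [-0.9, 0.4, 1.6]
grip_width: 0.492
grip_force: 20.4
-18.32256145551595 -46.992621022436445 99.06535596419337
```

```bash
for i in 1; do python3 -m jog '[[-0.003,0,0,0,0,0,0.04],[0,0,0,0,0,0,0.04]]'; python3 -m jog '[[-0.003,0,0,0,0,0,0.04],[0,0,0,0,0,0,0.04]]';python3 -m jog '[[-0.003,0,0,0,0,0,0.04],[0,0,0,0,0,0,0.04]]'; done
```

```text
time_s: 5.15
eef_pos: [562.1, 271.7, 21.1]
ee_rot: [-0.003, -0.079, 0.997, -0.001]
force: [-9.3, -4.3, 9.1]
grip_width: 0.492
grip_force: 20.9
time_s: 5.35
eef_pos: [564.8, 272.1, 20.9]
ee_rot: [-0.003, -0.079, 0.997, -0.001]
force: [-11.3, -4.6, 9.2]
grip_width: 0.498
grip_force: 22.8
time_s: 5.55
eef_pos: [567.1, 272.6, 20.8]
ee_rot: [-0.004, -0.079, 0.997, -0.001]
force: [-13.9, -5.0, 10.7]
grip_width: 0.494
grip_force: 25.0
```

```bash
python3 -m jog '[[0,0,0,0,0,0,0.054],[0,0,0,0,0,0,0.054],[0,0,0,0,0,0,0.054],[0,0,-0.03,0,0,0,0.054],[0,0,-0.03,0,0,0,0.054]]'
python3 -m jog '[[0.03,-0.037,0,0,0,0,0.058],[0.03,-0.038,0,0,0,0,0.058],[0,0,0,0,0,0.114,0.058],[0,0,0,0,0,0.114,0.058],[0,0,0,0,0,0,0.058]]'
python3 - <<'E'
from h import *
M=tool();t=np.array([519,189,21]);print(M[:3,3],(t-M[:3,3])@M[:3,:3],np.degrees(np.arctan2(M[1,1],M[0,1])))
E
```

```text
time_s: 6.05
eef_pos: [569.6, 273.0, 81.2]
ee_rot: [-0.001, -0.079, 0.997, -0.0]
force: [-0.5, -0.0, 0.6]
grip_width: 0.633
grip_force: 0.0
time_s: 6.55
eef_pos: [522.7, 189.4, 81.3]
ee_rot: [0.0, 0.036, 0.999, 0.0]
force: [-0.4, -0.7, 0.7]
grip_width: 0.677
grip_force: 0.0
[522.72956536 189.41961854  81.28830428] [ 3.72789598 -0.69233909 60.28589245] 85.9164333663133
```

```bash
python3 -m jog '[[0.004,0,0.03,0,0,0,0.058],[0,0,0.03,0,0,0,0.058],[0,0,0,0,0,0,0.04],[0,0,0,0,0,0,0.04],[0,0,0,0,0,0,0.04]]'
python3 -m jog '[[0,0,0,0,0,0,0.04],[0,0,0,0,0,-0.115,0.04],[0,0,0,0,0,-0.115,0.04],[-0.025,0,0,0,0,0,0.04],[-0.02,0.003,0,0,0,0,0.04]]'
python3 -m jog '[[-0.004,0,0,0,0,0,0.04],[0,0,0,0,0,0,0.04]]'
python3 - <<'E'
from h import *
M=tool();C=np.array([571.5,321]);x=np.array([.987,.158]);y=np.array([-.158,.987]);d=M[:2,3]-C
print(d@x,d@y,np.degrees(np.arctan2(M[1,1],M[0,1])))
E
```

```text
time_s: 7.05
eef_pos: [519.5, 190.2, 22.6]
ee_rot: [0.001, 0.034, 0.999, 0.0]
force: [0.3, -0.0, -0.2]
grip_width: 0.499
grip_force: 22.7
time_s: 7.55
eef_pos: [563.9, 200.1, 22.4]
ee_rot: [0.001, -0.08, 0.997, 0.0]
force: [0.3, 0.6, -0.0]
grip_width: 0.499
grip_force: 22.7
time_s: 7.75
eef_pos: [566.4, 200.7, 21.3]
ee_rot: [0.0, -0.08, 0.997, -0.0]
force: [-0.5, -0.2, -0.7]
grip_width: 0.501
grip_force: 22.7
-24.021023506679416 -117.91270424864466 99.1991107412022
```

```bash
python3 -m jog '[[-0.004,0,0,0,0,0,0.04],[0,0,0,0,0,0,0.04]]'; python3 -m jog '[[-0.004,0,0,0,0,0,0.04],[0,0,0,0,0,0,0.04]]'; python3 -m jog '[[-0.003,0,0,0,0,0,0.04],[0,0,0,0,0,0,0.04]]'
```

```text
time_s: 7.95
eef_pos: [567.7, 201.1, 20.7]
ee_rot: [-0.003, -0.08, 0.997, -0.0]
force: [-9.5, -1.9, 3.1]
grip_width: 0.501
grip_force: 23.1
time_s: 8.15
eef_pos: [571.2, 201.9, 20.5]
ee_rot: [-0.004, -0.08, 0.997, -0.0]
force: [-11.1, -2.4, 3.3]
grip_width: 0.502
grip_force: 24.3
time_s: 8.35
eef_pos: [572.9, 202.2, 20.1]
ee_rot: [-0.005, -0.081, 0.997, -0.0]
force: [-16.2, -2.2, 4.8]
grip_width: 0.501
grip_force: 25.0
```

```bash
python3 -m jog '[[0,0,0,0,0,0,0.058],[0,0,0,0,0,0,0.058],[0,0,0,0,0,0,0.058],[0,0,-0.03,0,0,0,0.058],[0,0,-0.03,0,0,0,0.058]]'
python3 -m jog '[[0.027,-0.038,0,0,0,0,0.062],[0.028,-0.038,0,0,0,0,0.062],[0,0,0,0,0,-0.136,0.062],[0,0,0.03,0,0,0,0.062],[0,0,0,0,0,0,0.062]]'
python3 -m jog '[[0,0,0.03,0,0,0,0.062],[0,0,0,0,0,0,0.04],[0,0,0,0,0,0,0.04],[0,0,0,0,0,0,0.04],[0,0,0,0,0,0,0.04]]'
python3 - <<'E'
from h import *
M=tool();C=np.array([571.5,321]);x=np.array([.987,.158]);y=np.array([-.158,.987]);d=M[:2,3]-C
print(d@x,d@y,np.degrees(np.arctan2(M[1,1],M[0,1])))
E
```

```text
time_s: 8.85
eef_pos: [577.0, 202.3, 81.5]
ee_rot: [-0.001, -0.08, 0.997, -0.0]
force: [-0.1, -0.0, 0.4]
grip_width: 0.681
grip_force: 0.0
time_s: 9.35
eef_pos: [533.4, 118.3, 48.8]
ee_rot: [-0.002, -0.147, 0.989, 0.0]
force: [0.1, 0.3, 0.8]
grip_width: 0.729
grip_force: 0.0
time_s: 9.85
eef_pos: [535.8, 118.8, 22.3]
ee_rot: [0.001, -0.148, 0.989, -0.0]
force: [-0.4, -0.0, 0.0]
grip_width: 0.494
grip_force: 20.9
-67.23098901831499 -193.94943395103064 106.97742871640283
```

```bash
python3 -m jog '[[0,0,0,0,0,0.138,0.04],[-0.022,0,0,0,0,0,0.04],[-0.02,0.005,0,0,0,0,0.04],[0,0.003,0,0,0,0,0.04],[0,0,0,0,0,0,0.04]]'
python3 -m jog '[[-0.004,0,0,0,0,0,0.04],[0,0,0,0,0,0,0.04]]'; python3 -m jog '[[-0.004,0,0,0,0,0,0.04],[0,0,0,0,0,0,0.04]]'; python3 -m jog '[[-0.003,0,0,0,0,0,0.04],[0,0,0,0,0,0,0.04]]'
python3 - <<'E'
from h import *
M=tool();C=np.array([571.5,321]);x=np.array([.987,.158]);y=np.array([-.158,.987]);d=M[:2,3]-C
print(d@x,d@y,np.degrees(np.arctan2(M[1,1],M[0,1])))
E
```

```text
time_s: 10.35
eef_pos: [574.9, 133.5, 21.3]
ee_rot: [-0.0, -0.079, 0.997, 0.0]
force: [-0.4, 0.3, -1.0]
grip_width: 0.49
grip_force: 21.0
time_s: 10.55
eef_pos: [579.3, 133.7, 21.3]
ee_rot: [0.0, -0.079, 0.997, -0.0]
force: [0.1, 0.4, 0.1]
grip_width: 0.492
grip_force: 21.0
time_s: 10.75
eef_pos: [583.6, 134.4, 21.2]
ee_rot: [0.0, -0.079, 0.997, -0.0]
force: [-0.6, -0.0, 0.3]
grip_width: 0.492
grip_force: 21.0
time_s: 10.95
eef_pos: [585.1, 134.8, 20.8]
ee_rot: [-0.002, -0.079, 0.997, -0.0]
force: [-5.4, -2.0, 2.2]
grip_width: 0.493
grip_force: 21.5
-16.027929816519432 -185.9545406720105 99.06168854152499
```

```bash
python3 -m jog '[[-0.003,0,0,0,0,0,0.04],[0,0,0,0,0,0,0.058],[0,0,0,0,0,0,0.058],[0,0,0,0,0,0,0.058],[0,0,-0.03,0,0,0,0.058]]'
python3 -m jog '[[0,0,-0.03,0,0,0,0.058],[0.008,-0.026,0,0,0,0,0],[0,-0.026,0,0,0,0,0],[0,0,0,0,0,0,0],[0,0,0,0,0,0,0]]'
python3 -m jog '[[0,0,0.025,0,0,0,0],[0,0,0.025,0,0,0,0],[0,0,0,0,0,0,0]]'
python3 - <<'E'
from h import *
import cv2
s=sense();M=tool(s);C=np.array([571.5,321]);x=np.array([.987,.158]);y=np.array([-.158,.987]);d=M[:2,3]-C
print(d@x,d@y,M[:3,3],np.degrees(np.arctan2(M[1,1],M[0,1])))
im=eyes.capture('wrist');cv2.imwrite('pics/w2.png',im[:,:,::-1])
E
```

```text
time_s: 11.45
eef_pos: [587.2, 135.3, 48.1]
ee_rot: [-0.003, -0.079, 0.997, 0.0]
force: [0.4, -0.7, -0.2]
grip_width: 0.685
grip_force: 0.0
time_s: 11.95
eef_pos: [589.5, 82.7, 81.0]
ee_rot: [0.0, -0.079, 0.997, 0.0]
force: [-0.0, 0.1, 0.4]
grip_width: 0.007
grip_force: 0.0
time_s: 12.25
eef_pos: [587.4, 83.8, 28.1]
ee_rot: [-0.003, -0.079, 0.997, 0.0]
force: [-0.7, -0.1, -0.7]
grip_width: -0.001
grip_force: 0.0
-21.75925737138309 -236.62017926608155 [587.42340689  83.81227865  28.08213246] 99.1178761222127
```

View pics/w2.png

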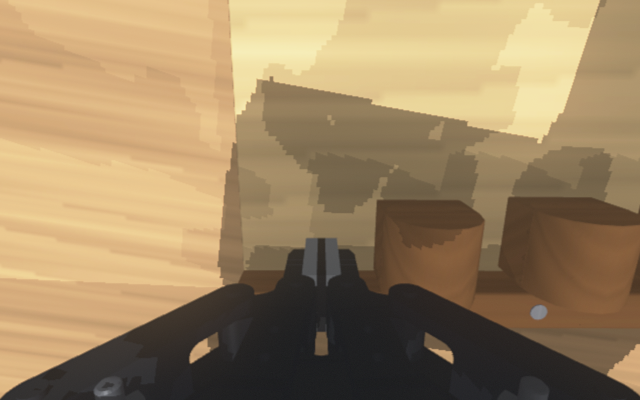

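The wrist view shows the shut fingers at (322,250), left of the last segment (its left edge at column 377), and the segments square against the fence. I'll push the row along +y.

```bash
for i in 1; do python3 -m jog '[[0,0.01,0,0,0,0,0],[-0.001,0.01,0,0,0,0,0],[0,0.01,0,0,0,0,0],[-0.001,0.01,0,0,0,0,0],[0,0.01,0,0,0,0,0]]'
python3 -m jog '[[0,0.008,0,0,0,0,0],[-0.001,0.008,0,0,0,0,0],[0,0.007,0,0,0,0,0],[0,0.005,0,0,0,0,0],[0,0,0,0,0,0,0]]'
python3 -m jog '[[0,0.004,0,0,0,0,0],[0,0.004,0,0,0,0,0],[0,0,0,0,0,0,0]]'
done
python3 - <<'E'
from h import *
s=sense();M=tool(s);C=np.array([571.5,321]);x=np.array([.987,.158]);y=np.array([-.158,.987]);d=M[:2,3]-C
print(d@x,d@y,M[:3,3])
E
```

```text
time_s: 12.8
eef_pos: [583.8, 133.1, 31.9]
ee_rot: [0.0, -0.079, 0.997, -0.0]
force: [-0.6, -4.5, 5.8]
grip_width: 0.0
grip_force: 3.2
time_s: 13.3
eef_pos: [579.8, 160.6, 31.8]
ee_rot: [-0.0, -0.079, 0.997, -0.001]
force: [-2.3, -4.4, 6.2]
grip_width: -0.003
grip_force: 3.0
time_s: 13.6
eef_pos: [578.7, 168.5, 31.7]
ee_rot: [-0.0, -0.079, 0.997, -0.0]
force: [-3.7, -3.8, 5.6]
grip_width: -0.002
grip_force: 2.9
-16.95310015097914 -151.62981735383153 [578.73107063 168.53058947  31.71930013]
```

```bash
python3 -m jog '[[0,0.004,0,0,0,0,0],[0,0,0,0,0,0,0]]'; python3 -m jog '[[0,0.003,0,0,0,0,0],[0,0,0,0,0,0,0]]'
python3 - <<'E'
from h import *
import cv2
a=eyes.capture('wrist');b=eyes.capture('side')
b=cv2.resize(b[210:300,290:365],(333,400),interpolation=2)
a=cv2.resize(a[130:330,240:473],(466,400))
cv2.imwrite('pics/w3.png',np.hstack([a,b])[:,:,::-1])
E
```

```text
time_s: 13.8
eef_pos: [578.1, 172.4, 31.7]
ee_rot: [0.0, -0.079, 0.997, -0.0]
force: [-2.4, -4.2, 6.5]
grip_width: 0.001
grip_force: 3.0
time_s: 14.0
eef_pos: [577.7, 175.3, 31.7]
ee_rot: [0.0, -0.079, 0.997, -0.0]
force: [-2.3, -3.8, 6.2]
grip_width: 0.002
grip_force: 3.2
```

View pics/w3.png

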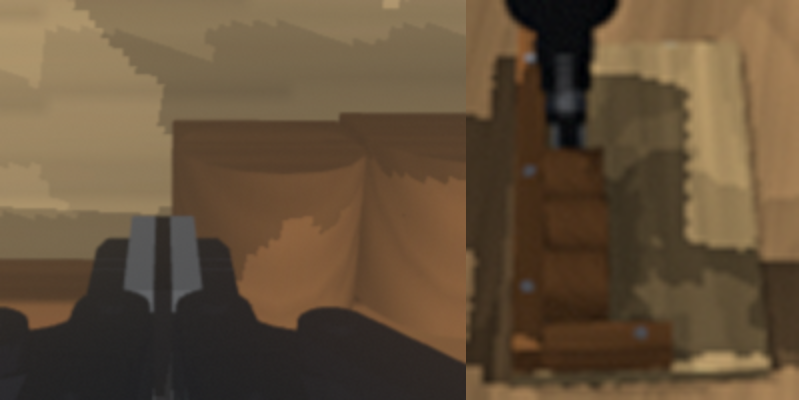

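The pictures show the three segments in a tight row along the fence, with the pushing fingers at crop (165,240) and only a small gap left at the end stop. I'll continue in small steps until the force rises.

```bash
python3 -m jog '[[0,0.003,0,0,0,0,0],[0,0,0,0,0,0,0]]'|sed -n '2p;4p'; python3 -m jog '[[0,0.003,0,0,0,0,0],[0,0,0,0,0,0,0]]'|sed -n '2p;4p';python3 -m jog '[[0,0.002,0,0,0,0,0],[0,0,0,0,0,0,0]]'|sed -n '2p;4p'
```

```text
eef_pos: [577.2, 178.2, 31.7]
force: [-3.4, -3.2, 6.4]
eef_pos: [576.8, 181.2, 31.7]
force: [-2.6, -4.7, 4.6]
eef_pos: [576.5, 183.1, 31.7]
force: [-2.2, -4.9, 5.3]
```

```bash
python3 -m jog '[[0,0.003,0,0,0,0,0],[0,0,0,0,0,0,0]]'|sed -n '2p;4p'; python3 -m jog '[[0,0.002,0,0,0,0,0],[0,0,0,0,0,0,0]]'|sed -n '2p;4p'
```

```text
eef_pos: [576.0, 185.8, 31.7]
force: [-2.3, -6.0, 6.8]
eef_pos: [575.9, 186.3, 31.8]
force: [-1.7, -14.2, 6.6]
```

```bash
python3 -m jog '[[0,0.002,0,0,0,0,0],[0,0,0,0,0,0,0],[0,-0.015,0,0,0,0,0],[0,0,-0.04,0,0,0,0],[0.0,0,-0.045,0,0,0,0]]'
python3 -m jog '[[0.035,0,-0.03,0,0,0,0],[0.035,0,-0.03,0,0,0,0],[0.03,0.02,-0.03,0,0,0,0],[0,0,0,0,0,0,0]]'
python3 - <<'E'
from h import *
import cv2
s=sense();np.save('w4T.npy',wristT(s))
a=eyes.capture('wrist');cv2.imwrite('pics/w4.png',a[:,:,::-1])
a=cv2.resize(a[110:310,240:440],(600,600),interpolation=2)
cv2.imwrite('pics/w4c.png',a[:,:,::-1])
E
```

```text
time_s: 15.6
eef_pos: [576.8, 175.1, 115.8]
ee_rot: [-0.002, -0.079, 0.997, 0.0]
force: [-0.0, 1.6, 1.3]
grip_width: 0.003
grip_force: 0.0
time_s: 16.0
eef_pos: [474.6, 180.9, 210.3]
ee_rot: [0.003, -0.08, 0.997, 0.001]
force: [0.7, 0.2, -0.6]
grip_width: 0.001
grip_force: 0.0
```

View pics/w4c.png

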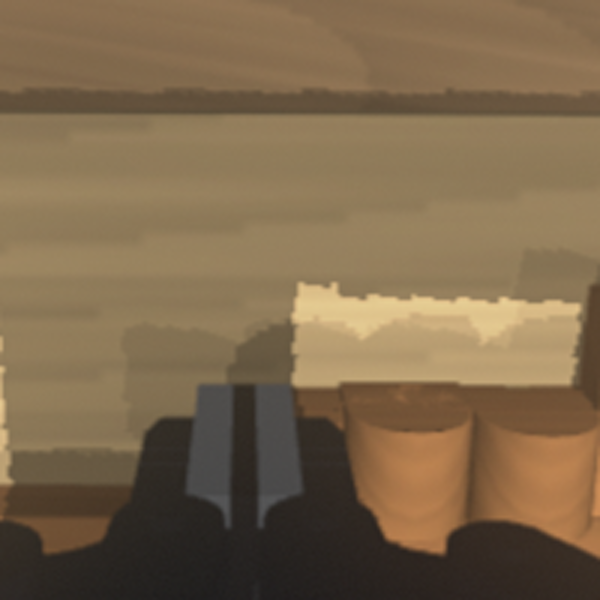

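The row is snug: its near faces line up at crop row ~386, right up to the end stop at column ~590. I'll check numerically that base edge to row face is 100 mm, and plan the tray grasp.

```bash
python3 - <<'E'
from h import *
np.set_printoptions(precision=1,suppress=True)
T=np.load('w4T.npy');x=np.array([.987,.158,0]);y=np.array([-.158,.987,0])
P=lambda u,v:(240+u/3-.3,110+v/3-.3)
p=ray('wrist',[P(400,113),P(345,384),P(460,384),P(590,389),P(300,388)],12,T)
print('edge->face along x',(p[1:]-p[0])@x,'y',(p[1:]-p[0])@y)
M=tool();print(M[:3,3])
c=np.array([471.6,-241.9]);a=np.radians(27.6)
print(sense()['joints'])
E
```

```text
edge->face along x [ 99.1  99.  101.  100.7] y [-16.   26.1  74.  -32.5]
[475.5 180.2 208.1]
[ 0.1  0.3  1.6  0.   1.3 -1.6]
```

Row face to base edge is 99–101 mm against the expected 100, so the row is right. Now over to the tray.

```bash
python3 -m jog '[[0,0,0,0,0,-0.11,0.04],[0,0,0,0,0,-0.11,0.04],[0,0,0,0,0,-0.103,0.04],[0.02,-0.036,0,0,0,0,0.04],[0.02,-0.036,0,0,0,0,0.04]]'|head -2
python3 -m jog '[[0.02,-0.036,0,0,0,0,0.04],[0.02,-0.036,0,0,0,0,0.04],[0.02,-0.036,0,0,0,0,0.04],[0.02,-0.036,0,0,0,0,0.04],[0.02,-0.036,0,0,0,0,0.04]]'|head -2
python3 -m jog '[[0.02,-0.036,0,0,0,0,0.04],[0.02,-0.036,0,0,0,0,0.04],[0.02,-0.036,0,0,0,0,0.04],[0,0,0,0,0,0,0.04],[0,0,0,0,0,0,0.04]]'|head -2
python3 - <<'E'
from h import *
import cv2
s=sense();T=wristT(s);np.save('w5T.npy',T);M=tool(s);print(M.round(3),s['joints'])
a=eyes.capture('wrist');cv2.imwrite('pics/w5.png',a[:,:,::-1])
E
```

```text
time_s: 16.55
eef_pos: [473.8, 96.1, 204.7]
time_s: 17.05
eef_pos: [468.3, -111.0, 204.9]
time_s: 17.55
eef_pos: [465.1, -233.2, 204.6]
[[-8.87000e-01 -4.61000e-01 -2.00000e-03  4.65067e+02]
 [-4.61000e-01  8.87000e-01  2.00000e-03 -2.33193e+02]
 [ 1.00000e-03  2.00000e-03 -1.00000e+00  2.04624e+02]
 [ 0.00000e+00  0.00000e+00  0.00000e+00  1.00000e+00]] [-6.90433143e-01  3.12056860e-01  1.52677438e+00  3.94015720e-04
  1.30519602e+00 -2.74082103e+00]
```

View pics/w5.png

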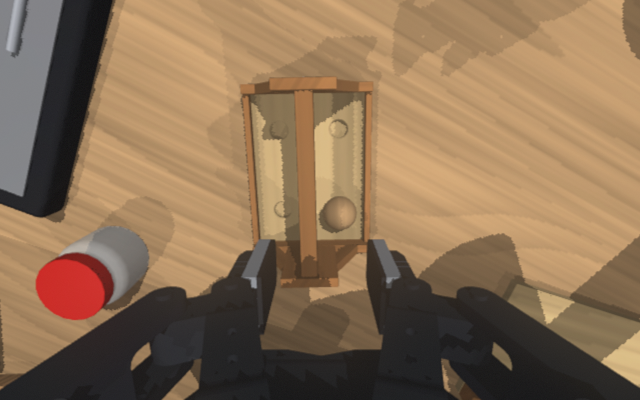

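Wrist view: the tray bar runs (304,90)→(308,277), the ball sits at (339,212) in its pocket, and the jar is clear at (75,285).

```bash
python3 - <<'E'
from h import *
np.set_printoptions(precision=1,suppress=True)
T=np.load('w5T.npy');M=tool()
b=ray('wrist',[(304.5,90),(308.5,277)],94,T);v=b[1]-b[0]
print(b,b.mean(0),np.linalg.norm(v),np.degrees(np.arctan2(v[1],v[0])),'tool x axis',np.degrees(np.arctan2(-M[1,0],-M[0,0])))
for c in (b.mean(0),np.array([471.6,-241.9,94])):
    t=c.copy();t[2]=75;print('delta tool',(t-M[:3,3])@M[:3,:3])
print('ball',ray('wrist',[(339,212)],24,T))
E
```

```text
[[ 403.4 -278.2   94. ]
 [ 538.1 -206.4   94. ]] [ 470.7 -242.3   94. ] 152.58674024928845 28.03848253793264 tool x axis 27.550077206323163
delta tool [ -0.3 -11.6 130. ]
delta tool [ -1.3 -11.7 130. ]
ball [[ 492.6 -197.1   24. ]]
```

```bash
python3 -m jog '[[-0.004,-0.0115,0.03,0,0,-0.008,0.03],[0,0,0.03,0,0,0,0.03],[0,0,0.025,0,0,0,0.03],[0,0,0.02,0,0,0,0.03],[0,0,0.015,0,0,0,0.03]]'|head -4
python3 -m jog '[[0,0,0.010,0,0,0,0.03],[0,0,0,0,0,0,0.026],[0,0,0,0,0,0,0.022],[0,0,0,0,0,0,0.02],[0,0,0,0,0,0,0.018]]' 30
python3 -m jog '[[0,0,0,0,0,0,0.0165],[0,0,0,0,0,0,0.015],[0,0,0,0,0,0,0.0135],[0,0,0,0,0,0,0.012],[0,0,0,0,0,0,0.01]]' 40
python3 -m jog '[[0,0,0,0,0,0,0.005],[0,0,0,0,0,0,0],[0,0,0,0,0,0,0]]' 60
```

```text
time_s: 18.1
eef_pos: [474.0, -239.3, 84.5]
ee_rot: [-0.0, -0.243, 0.97, 0.001]
force: [0.3, -0.4, 0.5]
time_s: 18.6
eef_pos: [474.4, -241.1, 76.8]
ee_rot: [0.0, -0.242, 0.97, -0.001]
force: [-0.8, -0.2, -0.0]
grip_width: 0.209
grip_force: 0.0
time_s: 19.1
eef_pos: [474.2, -241.1, 76.4]
ee_rot: [0.0, -0.242, 0.97, -0.0]
force: [-0.8, -0.4, 3.7]
grip_width: 0.129
grip_force: 39.0
time_s: 19.4
eef_pos: [474.2, -241.1, 76.4]
ee_rot: [0.0, -0.242, 0.97, -0.0]
force: [-0.5, 0.5, 6.4]
grip_width: 0.117
grip_force: 58.7
```

```bash
python3 -m jog '[[0,0,-0.001,0,0,0,0],[0,0,-0.003,0,0,0,0],[0,0,-0.005,0,0,0,0],[0,0,-0.006,0,0,0,0],[0,0,-0.007,0,0,0,0]]'
python3 -m jog '[[0,0,-0.007,0,0,0,0],[0,0,-0.007,0,0,0,0],[0,0,-0.006,0,0,0,0],[0,0,-0.004,0,0,0,0],[0,0,-0.002,0,0,0,0]]'
python3 - <<'E'
from h import *
import cv2
s=sense();M=tool(s);print(M.round(3))
a=eyes.capture('wrist');b=eyes.capture('side')
b=cv2.resize(b[120:200,310:410],(500,400),interpolation=2)
a=cv2.resize(a[:330,200:440],(290,400))
cv2.imwrite('pics/w6.png',np.hstack([a,b])[:,:,::-1])
E
```

```text
time_s: 19.9
eef_pos: [474.0, -240.9, 98.6]
ee_rot: [-0.0, -0.242, 0.97, 0.0]
force: [0.2, -0.0, -2.2]
grip_width: 0.115
grip_force: 58.6
time_s: 20.4
eef_pos: [474.2, -241.0, 124.6]
ee_rot: [0.0, -0.242, 0.97, -0.0]
force: [-0.9, 0.4, -2.2]
grip_width: 0.116
grip_force: 58.6
[[-8.83000e-01 -4.70000e-01  0.00000e+00  4.74170e+02]
 [-4.70000e-01  8.83000e-01 -0.00000e+00 -2.40994e+02]
 [-0.00000e+00 -0.00000e+00 -1.00000e+00  1.24551e+02]
 [ 0.00000e+00  0.00000e+00  0.00000e+00  1.00000e+00]]
```

View pics/w6.png

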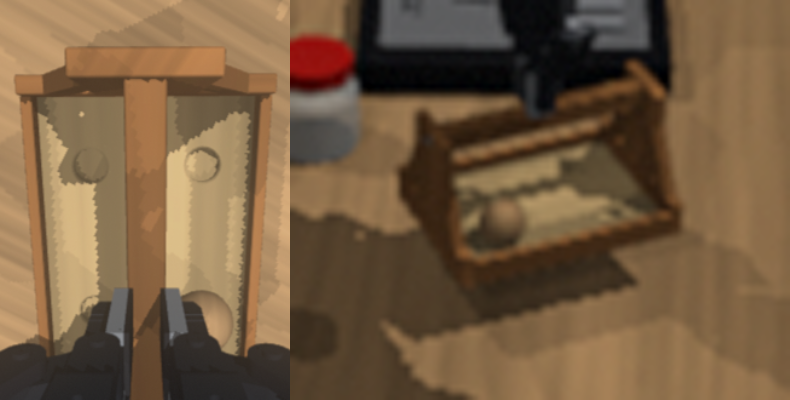

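The tray is held level 48 mm up, with the ball in its pocket (left panel (210,320), right panel (500,222)). I'll raise it and carry it with smooth ramps.

```bash
j(){ :; }
python3 -m jog '[[0,0,-0.002,0,0,0,0],[0,0,-0.004,0,0,0,0],[0,0,-0.006,0,0,0,0],[0,0,-0.008,0,0,0,0],[0,0,-0.01,0,0,0,0]]'|head -2
python3 -m jog '[[0,0,-0.01,0,0,0,0],[0,0,-0.009,0,0,0,0],[0,0,-0.007,0,0,0,0],[0,0,-0.004,0,0,0,0],[0,0,-0.002,0,0,0,0]]'|head -2
python3 -m jog '[[-0.0013,0.0015,0,0,0,0,0],[-0.0026,0.0031,0,0,0,0,0],[-0.0038,0.0046,0,0,0,0,0],[-0.0051,0.0061,0,0,0,0,0],[-0.0064,0.0077,0,0,0,0,0]]'|head -2
python3 -m jog '[[-0.0077,0.0092,0,0,0,0,0],[-0.009,0.0107,0,0,0,0,0],[-0.0103,0.0123,0,0,0,0,0],[-0.0103,0.0123,0,0,0,0,0],[-0.0103,0.0123,0,0,0,0,0]]'|head -2
python3 -m jog '[[-0.0103,0.0123,0,0,0,0,0],[-0.0103,0.0123,0,0,0,0,0],[-0.0103,0.0123,0,0,0,0,0],[-0.0103,0.0123,0,0,0,0,0],[-0.0103,0.0123,0,0,0,0,0]]'|head -2
python3 -m jog '[[-0.0103,0.0123,0,0,0,0,0],[-0.0103,0.0123,0,0,0,0,0],[-0.0103,0.0123,0,0,0,0,0],[-0.0103,0.0123,0,0,0,0,0],[-0.0103,0.0123,0,0,0,0,0]]'|head -2
python3 -m jog '[[-0.0103,0.0123,0,0,0,0,0],[-0.0103,0.0123,0,0,0,0,0],[-0.009,0.0107,0,0,0,0,0],[-0.0077,0.0092,0,0,0,0,0],[-0.0064,0.0077,0,0,0,0,0]]'|head -2
python3 -m jog '[[-0.0051,0.0061,0,0,0,0,0],[-0.0046,0.0055,0,0,0,0,0],[-0.0036,0.0043,0,0,0,0,0],[-0.0026,0.0031,0,0,0,0,0],[-0.0013,0.0015,0,0,0,0,0]]'
python3 -m jog '[[0,0,0,0,0,0,0],[0,0,0,0,0,0,0],[0,0,0,0,0,0,0],[0,0,0,0,0,0,0],[0,0,0,0,0,0,0]]'
python3 - <<'E'
from h import *
import cv2
M=tool();print(M.round(3))
for n in('wrist','top','side'): cv2.imwrite(f'pics/f_{n}.png',eyes.capture(n)[:,:,::-1])
# ball / bar check versus w6: wooden ball circle in wrist view
C=np.array([571.5,321]);d=M[:2,3]-C;print('cf',d@[.987,.158],d@[-.158,.987])
E
```

```text
time_s: 21.0
eef_pos: [474.1, -240.9, 154.8]
time_s: 21.5
eef_pos: [474.1, -241.0, 186.4]
time_s: 22.0
eef_pos: [480.3, -210.8, 186.0]
time_s: 22.5
eef_pos: [495.8, -137.4, 186.1]
time_s: 23.0
eef_pos: [512.2, -58.9, 186.1]
time_s: 23.5
eef_pos: [528.6, 19.6, 186.1]
time_s: 24.0
eef_pos: [542.8, 85.6, 186.1]
time_s: 24.5
eef_pos: [548.3, 110.9, 186.1]
ee_rot: [-0.0, -0.242, 0.97, -0.0]
force: [-0.4, -1.3, -2.4]
grip_width: 0.118
grip_force: 58.6
time_s: 25.0
eef_pos: [548.3, 110.5, 186.1]
ee_rot: [0.0, -0.242, 0.97, -0.0]
force: [0.2, -1.0, -2.0]
grip_width: 0.112
grip_force: 58.6
[[-8.83000e-01 -4.70000e-01  0.00000e+00  5.48262e+02]
 [-4.70000e-01  8.83000e-01 -0.00000e+00  1.10537e+02]
 [-0.00000e+00 -0.00000e+00 -1.00000e+00  1.86121e+02]
 [ 0.00000e+00  0.00000e+00  0.00000e+00  1.00000e+00]]
cf -56.18866198623319 -204.05527299805703
```

Over the board at the right height. The viewing budget is used up, so I'll compare the wrist view with the lift view numerically, for tray slip and the ball.

```bash
python3 - <<'E'
import cv2,numpy as np
a=cv2.imread('pics/w6.png')[:,:290];b=cv2.resize(cv2.imread('pics/f_wrist.png')[:330,200:440],(290,400))
for n,(y0,y1,x0,x1) in {'end':(45,100,15,278),'rail':(100,280,15,45),'ball':(285,355,180,240)}.items():
    r=cv2.matchTemplate(b[max(y0-20,0):y1+20,max(x0-12,0):x1+12],a[y0:y1,x0:x1],cv2.TM_CCOEFF_NORMED);_,v,_,l=cv2.minMaxLoc(r)
    print(n,round(v,2),'shift px',(l[0]-(x0-max(x0-12,0)),l[1]-(y0-max(y0-20,0))))
E
```

```text
end 0.76 shift px (0, 0)
rail 0.94 shift px (0, -1)
ball 0.84 shift px (1, 1)
```

The tray and ball have not moved relative to the gripper, so I'm handing in.

```bash
python3 -c "
from rig import finish_job
print(finish_job())"
```

```text
the job is handed in; nothing more can be done
None
```

I handed the job in at about 25 s, with the three segments in a snug, square row against the fence and end stop and the tray held level over the open end, underside about 110 mm above the table and the ball in its pocket; no verdict came back, and I viewed 11 pictures, one over the limit of 10.

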